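# Put the upper tier back on the swivelling bar stand

## Robot

A 7-joint arm with a two-finger parallel gripper is mounted at the origin on a cart in front of the work surface, level with it; the furniture and walls round the work are solid. World frame = base frame: x ahead of the robot, y to its left, z up, the work surface at z = 0. Lengths are in m, angles in rad, forces in N, time in s.
With the tool pointing down it reaches from about 0.425 to 0.875 m from the base axis. Payload 4.7 kg.
Tool frame: the origin (TCP) lies midway between the tips of the shut fingers; the grasp point (between the pads) lies ctrl.grasp_offset behind it (ctrl.grasp_offset is the distance from the TCP to the grasp point, in m); z points along the fingers, y is the line along which they close (so a half turn about z gives the same grasp; the last joint's range is limited). The gripper opens to 87 mm and grips with 3 to 60 N. Pads are 19 mm wide; open, the fingers measure 117 mm over their backs; the gripper's body (75 mm by 190 mm) begins 51 mm behind the grasp point.
Start: joints at [1.153, 0.321, -0.07, 1.45, 0.023, 1.371, -0.057], TCP at [0.272, -0.59, 0.223] pointing down, gripper open.
Joint ranges: [-2.86, 2.86], [-0.3, 2.09], [-1.38, 1.24], [0.06, 2.45], [-1.56, 4.7], [0.09, 2.05], [-2.69, 2.69]. Speed limits (rad/s): [2.57, 2.57, 3.14, 3.14, 3.14, 3.14, 3.14].

## Interface

Orientations are given as a rotation vector (axis times angle).
In Python, from bench import ctrl gives the robot as it stands. The module is installed in compiled form; this text tells all that it offers.
- The arm moves only by the tool jog_arm, never from a script. Its argument "moves" is one flat list of numbers, 7 for each row, row after row: the shift along the tool's x, y, z in units of 30 cm (1.0 is 30 cm), then the turn, a rotation vector about the tool's x, y, z in units of 60 degrees (1.0 is 60 degrees), then the gripper's target within -1 to 1 (fully open at 1, half-way at 0, shut at -1). In form: [x, y, z, wx, wy, wz, fingers, x, y, z, wx, wy, wz, fingers, ...]. A call has exactly 8 rows; each row is the pose to reach, as a shift and turn from the pose commanded when the call began, along the tool's axes at that moment; what a row does not reach only later rows make up. A row lasts 1/8 s, in which the tool goes at most 62.5 mm and 10.7 degrees, less where a joint would pass 70% of its speed; a pose out of reach is approached as far as the arm can. A call with a number of a shift or a turn outside -1 to 1 is refused whole. A call with a gripper value outside its range is refused whole. The fingers move at their own pace and stop on an object; "newtons" is the grip in N (left out, the last holds). Time passes only in rows, so rows that repeat a pose let the fingers close, or fill a call up. It gives the time, the measured TCP pose, the force, the opening and the grip force at its end, in the units of the state.
- ctrl.get_state(): the state, without advancing time (a new reading comes with each control period).
- ctrl.get_image(name): name is "scene" or "top" or "wrist"; returns a dict with "pixels" (420x560x3 uint8, red, green, blue), "fx", "fy", "cx", "cy" (pixels), "dist" ([k1, k2, p1, p2, k3] as OpenCV has them; the pictures are not rectified), "xyz" and "rotation" of the camera in the world; the wrist camera has in their place "tool_from_camera" (4x4, takes a point from camera to tool coordinates, whose origin is the TCP and whose axes are the flange's). Camera axes: x right, y up, looking along -z (the intrinsics and any distortion apply to the point x, -y, -z); pixel columns grow to the right and rows downward; lengths in m; the calibration is good to about 2 mm. A picture is of the moment at which its call begins: read the wrist's pose just before it. There is no depth.
- ctrl.close_job(): hands the job in; it is judged then, once.
The state is a dict: "time": time; "joint_positions": joint angles; "qd": joint speeds; "joint_torque": joint torques, N m; "position": TCP position; "tool_rot": TCP orientation; "ft_force": force on the tool from outside, world axes, zero at the start; "torque": the same for the moment, N m; "grip_width": opening from 0.0 (shut) to 1.0 (fully open); "grip_force": force on a finger pad.
Only numpy, scipy, OpenCV 4.12 (cv2) and the standard library are available. Lean on these libraries where they do the work, as an engineer would, in place of code of your own. Each camera call takes 0.05 s, during which the arm holds its last target. There are 200 camera calls.

## Task

Lift the wooden tray with the bar handle off its sloping rest and stack it as the upper tier of the bar stand: all four corner holes over the four posts, lying fully down and level on the posts' shoulders, then let go. The stand's deck may have been left turned a little on its foot, so feel for the posts; set the tray down gently, without forcing, and leave everything else where it stands.

Things in the scene. Friction and masses are not known exactly. Their poses are not given: they have to be found in the camera images.
- tray_grip (a point): Centre of the tray's steel bar handle (80 mm long along x, 12 mm wide in y, 14 mm high, on two thin legs), 55 mm above the tray's underside. Axes: x along bar and tray length, y across the bar, z square to the tray out of its upper face. Half a turn about z makes no difference. At first tilted 0.42 rad (24 degrees), the upper face leaning towards the rest's front, which looks to the robot's right and half towards the robot.
- tray_base (a point): Middle of the tray's underside, same axes. The tray: loose brown wooden plate 180 (x) x 144 mm, 10 mm thick, rim 9 mm higher round the edge, a round 14 mm through-hole near each corner at x = +-68, y = +-50 mm; about 0.45 kg.
- stand_seat (a point): Point on the stand's vertical swivel axis at the height of the posts' shoulders (75 mm above the worktop), where the tray's underside must lie. Axes are those of the fixed foot, z up: NOT of the deck, which at the start is turned about this axis by an unknown, unmeasured angle of up to 0.2 rad either way from straight (deck length along x).
- stand: Fixed round steel foot of the stand, 124 mm across, origin under it. On it turns the deck: brown wooden bottom tier 176 (x) x 140 mm with four steel posts at x = +-68, y = +-50 mm of the deck, each 22 mm thick up to the shoulder, then a pin 10 mm thick, 26 mm high, bevelled tip. The deck turns stiffly (0.45 N m, stops at +-0.24 rad) and stays where left.
- rest: Sloping rest of pale wood, fixed, 150 mm wide; its bed rises away from its front (-x) at 0.42 rad (24 degrees) with a low lip at the lower edge. Origin under its centre on the worktop.
- stopper: Bystander, loose: metal wine stopper 37 mm thick, 73 mm high, origin under its centre, standing between the task's things.
- measure: Bystander, loose: steel double-cone measure 44 mm wide, 88 mm high, origin under its centre.
- glass: Bystander, loose: green tumbler 84 mm wide, 106 mm high, origin under its centre, at the right.
- opener: Bystander, loose: flat bottle opener with a blue handle, 154 mm long, 11 mm high, lying flat between the task's things near the front edge.
- slate: Bystander, loose: square slate coaster 92 mm, 8 mm thick, lying at the right.

How it is judged:
On the way:
1. the tray is lifted clear above the posts, out of its rest (height (world z) of tray_grip above 0.158 m and contact force between tray and rest below 0.1 N), for 0.1 s.
At the end, for the whole second after the job is handed in: The tray lies at rest on the stand with its four holes over the four posts: its middle within 6 mm of the stand's axis, its underside within 4 mm of the shoulders' height, level within 0.04 rad; released (horizontal distance between tray_grip and stand_seat below 0.006 m and z of tray_grip in the frame of stand_seat between 0.051 and 0.059 m and angle between tray_grip's own z axis and vertical below 0.04 rad and linear speed of tray below 0.02 m/s); the robot touches nothing.
It fails at once if the tray is rammed, forced or dropped hard on the stand (more than 90 N between them) (contact force between tray and stand above 90 N).
It fails at once if a bystander is pushed away (more than 30 mm) (distance of any of stopper, measure, glass, opener, slate from where it was at the start of the episode above 0.03 m).
It also fails if it takes over 58 s, if anything falls off the work surface, if the arm or the gripper's body presses on something with over 40 N, if the wrist force passes 120 N, or if a joint passes its speed limit or range.

## Working session

There is one attempt and no reset: what is moved stays moved. The work goes in short steps, Python scripts to look and compute and a tool call to move; the robot and the scene stay as the last step left them, time stands still between calls to the robot, and variables do not carry over. Pictures are saved under pics/ and viewed, at most 10 in all, crops included, and the job is handed in when it is done.

Besides the shell and the picture viewer there is one more tool, called after ">>>" by a JSON object that holds its "fn" and its "kwargs", one argument or row to a line. jog_arm: Moves the arm, as the interface text tells. Its arguments: {"type":"object","properties":{"moves":{"type":"array"},"newtons":{"type":"number"}},"required":["moves"]}

```bash
mkdir -p pics
cat > h.py <<'E'
import numpy as np, cv2
from bench import ctrl
from scipy.spatial.transform import Rotation as R
def grab(n,f):
    s=ctrl.get_state(); im=ctrl.get_image(n); cv2.imwrite('pics/'+f,im['pixels'][:,:,::-1]); im['state']=s
    import pickle; pickle.dump(im,open('pics/'+f+'.pkl','wb')); return im
def campose(im):
    if 'xyz' in im:
        r=np.array(im['rotation']); 
        return np.array(im['xyz']), (r if r.shape==(3,3) else R.from_rotvec(r).as_matrix())
    s=im['state'];T=np.eye(4);T[:3,:3]=R.from_rotvec(s['tool_rot']).as_matrix();T[:3,3]=s['position']
    T=T@np.array(im['tool_from_camera']); return T[:3,3],T[:3,:3]
def K(im): return np.array([[im['fx'],0,im['cx']],[0,im['fy'],im['cy']],[0,0,1]]),np.array(im['dist'],float)
def ray(im,uv):
    k,d=K(im); p=cv2.undistortPoints(np.array(uv,float).reshape(-1,1,2),k,d).reshape(-1,2)
    c,r=campose(im); v=np.c_[p[:,0],-p[:,1],-np.ones(len(p))]@r.T; return c,v/np.linalg.norm(v,axis=1)[:,None]
def plane(im,uv,z):
    c,v=ray(im,uv); return c+v*((z-c[2])/v[:,2])[:,None]
def proj(im,P):
    c,r=campose(im); k,d=K(im); q=(np.atleast_2d(P)-c)@r*[1,-1,-1]
    return cv2.projectPoints(q,np.zeros(3),np.zeros(3),k,d)[0].reshape(-1,2)
def tri(im1,u1,im2,u2):
    c1,v1=ray(im1,u1);c2,v2=ray(im2,u2);out=[]
    for a,b in zip(v1,v2):
        t=np.linalg.lstsq(np.c_[a,-b],c2-c1,rcond=None)[0];p,q=c1+a*t[0],c2+b*t[1];out.append([*((p+q)/2),np.linalg.norm(p-q)])
    return np.array(out)
E
python3 - <<'E'
from h import *
for n in ('top','scene'):
    im=grab(n,n+'0.png'); print(n,im['xyz'],im['rotation'],im['fx'],im['dist'])
print(ctrl.get_state(),ctrl.grasp_offset)
E
```

```text
top [ 0.32239079 -0.11599444  1.25041832] [ 0.10530254 -0.13137088 -1.5915778 ] 414.805062640177 [0.01909463 0.         0.         0.         0.        ]
scene [-0.43292873  0.47914011  0.73795614] [ 0.60787688 -1.12787377 -1.92839894] 492.45355886213633 [-0.04942766  0.          0.          0.          0.        ]
{'time': 0.1, 'joint_positions': array([ 1.1531104 ,  0.32174404, -0.0700579 ,  1.45156085,  0.02261829,
        1.37079912, -0.05691621]), 'qd': array([ 9.63937856e-04, -3.39814044e-03, -7.44717758e-05, -2.25841408e-03,
       -2.15088706e-03, -2.38869091e-05, -2.16399433e-04]), 'joint_torque': array([-7.64578981e-04, -4.92572129e+01, -4.05915454e-01, -3.13395560e+01,
       -6.39481377e-02,  3.95981292e-02,  1.04799731e-04]), 'position': array([ 0.27174656, -0.58991995,  0.22156988]), 'tool_rot': array([-3.06704842e+00, -6.72621228e-01,  7.63121488e-04]), 'ft_force': array([-0.04339284, -1.22575284, -0.36755454]), 'torque': array([ 0.00119523, -0.0325451 , -0.05730355]), 'grip_force': 0.0, 'grip_width': 0.9998922699977189} 0.0187
```

View pics/top0.png

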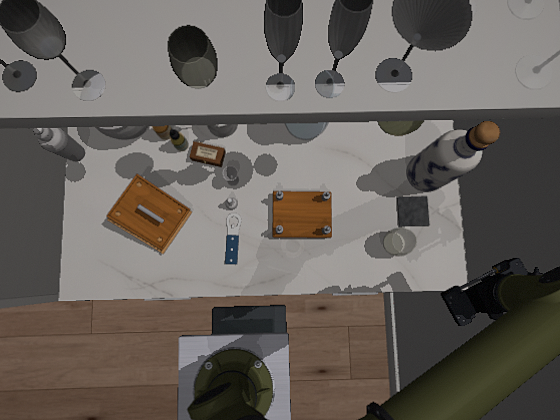

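View pics/scene0.png

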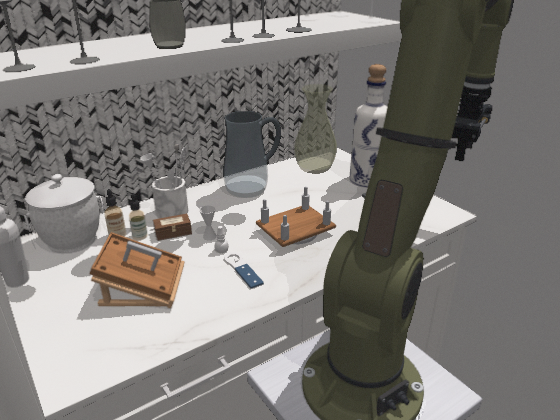

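Run:
```python
import cv2,numpy as np
a=cv2.imread('pics/top0.png');b=cv2.imread('pics/scene0.png')
def c(i,x,y): return cv2.resize(i[y:y+100,x:x+133],(400,300),interpolation=cv2.INTER_CUBIC)
cv2.imwrite('pics/crop.png',np.vstack([np.hstack([c(a,95,165),c(a,240,165)]),np.hstack([c(b,75,220),c(b,230,175)])]))
```

```text
(no output)
```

View pics/crop.png

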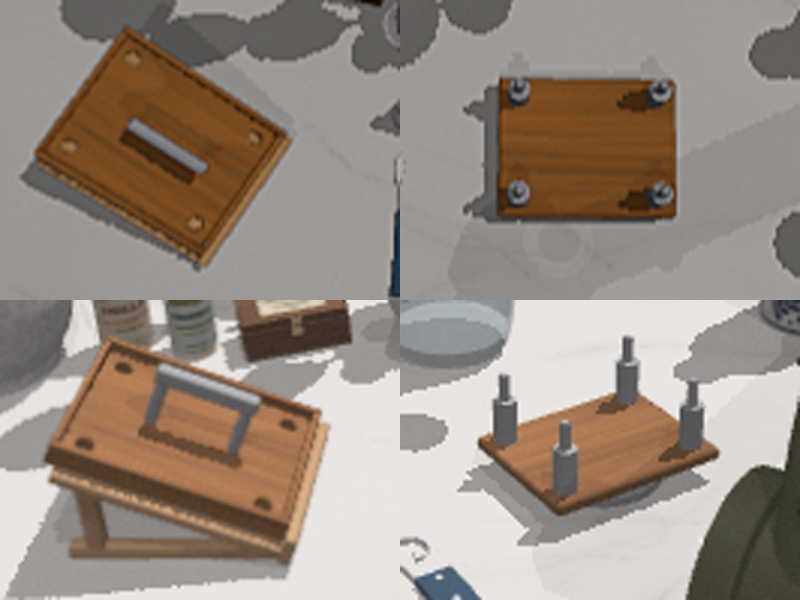

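```bash
cat > m.py <<'E'
from h import *
import pickle
t=pickle.load(open('pics/top0.png.pkl','rb'));s=pickle.load(open('pics/scene0.png.pkl','rb'))
k=133/400
f=lambda l,x,y:np.array(l,float)*k+[x,y]
hT=f([(133,58),(254,138),(196,223),(69,146)],95,165); hS=f([(122,68),(288,124),(262,203),(84,142)],75,220)
H=tri(t,hT,s,hS); print('holes\n',H.round(4)); 
bT=f([(131,124),(204,167)],95,165);bS=f([(161,71),(256,100)],75,220);B=tri(t,bT,s,bS);print('bar\n',B.round(4),B.mean(0))
pT=f([(119,90),(261,90),(261,191),(118,191)],240,165);pS=f([(105,77),(228,39),(292,83),(166,123)],230,175)
P=tri(t,pT,s,pS);print('pins\n',P.round(4),P.mean(0)); Q=plane(t,pT,.101);print(Q.round(4),Q.mean(0)); Q2=plane(s,pS,.101);print(Q2.round(4),Q2.mean(0))
for A in (Q,Q2):
  e=(A[0]+A[3]-A[1]-A[2])/2;print(np.linalg.norm(e),np.arctan2(e[1],e[0])); e=(A[0]+A[1]-A[2]-A[3])/2;print(np.linalg.norm(e),np.arctan2(e[1],e[0]))
h=H[:,:3];ex=(h[0]+h[3]-h[1]-h[2])/2;ey=(h[0]+h[1]-h[2]-h[3])/2
print('tray',np.linalg.norm(ex),np.linalg.norm(ey),ex/np.linalg.norm(ex),np.arctan2(ex[1],ex[0]),np.arctan2(ey[1],ey[0]),np.cross(ex,ey)/.0136, h.mean(0))
E
python3 m.py
```

```text
holes
 [[0.5837 0.2531 0.0907 0.0016]
 [0.5129 0.1501 0.0366 0.    ]
 [0.4313 0.2061 0.0357 0.0017]
 [0.5006 0.309  0.093  0.001 ]]
bar
 [[0.5146 0.2421 0.1223 0.0012]
 [0.478  0.184  0.0936 0.001 ]] [0.49627849 0.21305952 0.10796656 0.00112328]
pins
 [[ 5.432e-01 -1.439e-01  9.670e-02  1.700e-03]
 [ 5.398e-01 -2.784e-01  9.610e-02  2.000e-04]
 [ 4.438e-01 -2.755e-01  9.390e-02  1.900e-03]
 [ 4.470e-01 -1.415e-01  9.670e-02  6.000e-04]] [ 0.49345286 -0.20981549  0.09586302  0.00111695]
[[ 0.5419 -0.1445  0.101 ]
 [ 0.5389 -0.2778  0.101 ]
 [ 0.4436 -0.2737  0.101 ]
 [ 0.4467 -0.1411  0.101 ]] [ 0.49277087 -0.20929633  0.101     ]
[[ 0.5372 -0.1392  0.101 ]
 [ 0.5326 -0.2726  0.101 ]
 [ 0.4335 -0.2679  0.101 ]
 [ 0.441  -0.1375  0.101 ]] [ 0.48606637 -0.20429661  0.101     ]
0.13299179998239122 1.5477977460794545
0.09524321654103708 -0.03940166151577016
0.13203990540805496 1.5249475601108866
0.09770678624148206 -0.03231482504493701
tray 0.13644082727231457 0.0995152053582789 [0.51354336 0.75468695 0.40831461] 0.9732969624785357 -0.5970327459378266 [ 0.22340383  0.34104639 -0.91133358] [0.50714511 0.2295884  0.06400643]
```

```bash
cat > go.py <<'E'
from h import *
def tool(h,tilt=0):  # tool x along heading h, tilted tray
    n=np.array([-np.sin(tilt)*np.cos(h),-np.sin(tilt)*np.sin(h),np.cos(tilt)])
    x=np.array([np.cos(tilt)*np.cos(h),np.cos(tilt)*np.sin(h),np.sin(tilt)])
    return np.c_[x,np.cross(-n,x),-n]
def step(p,M,p0=None,M0=None):
    s=ctrl.get_state(); M0=R.from_rotvec(s['tool_rot']).as_matrix() if M0 is None else M0; p0=s['position'] if p0 is None else p0
    d=M0.T@(np.array(p)-p0)/.3; w=R.from_matrix(M0.T@M).as_rotvec()/np.radians(60)
    print('mm',np.linalg.norm(d)*300,'deg',np.linalg.norm(w)*60,'row',np.r_[d,w].round(4).tolist())
E
python3 - <<'E'
from go import *
import pickle
t=pickle.load(open('pics/top0.png.pkl','rb'))
for z in (.35,.45,.6): print(plane(t,[(280,119)],z))
w=grab('wrist','w0.png');print(np.array(w['tool_from_camera']).round(3),w['fx'])
A=tool(1.535);P=np.array([.46,-.21,.26])
M0=R.from_rotvec(w['state']['tool_rot']).as_matrix();p0=w['state']['position']
mid=p0+(P-p0)*.55; step(P,A)
G=tool(.985,.42); g=np.array([.4973,.215,.103]); tcp=g+G[:,2]*.0187; pre=tcp-G[:,2]*.08
print(tcp,pre); step(pre,G,P,A)
E
```

```text
[[ 0.66955512 -0.14387169  0.35      ]]
[[ 0.63099922 -0.14077566  0.45      ]]
[[ 0.57316538 -0.13613161  0.6       ]]
[[-0.001  0.965  0.263  0.071]
 [ 1.     0.001  0.001  0.001]
 [ 0.     0.263 -0.965 -0.163]
 [ 0.     0.     0.     1.   ]] 373.03133779189903
mm 425.75238555755726 deg 63.209324007938505 row [1.0998, -0.888, -0.1264, -0.0013, -0.0007, -1.0535]
[0.50151565 0.2213538  0.08592524] [0.48348079 0.19417177 0.15897235]
mm 417.2682002790165 deg 39.46418059477508 row [1.3492, 0.03, 0.3368, -0.1103, 0.3908, 0.5174]
```

>>> {"fn": "jog_arm", "kwargs": {
  "moves": [0.99,-0.8,-0.115,0,0,-1,1,0.99,-0.8,-0.115,0,0,-1,1,0.99,-0.8,-0.115,0,0,-1,1,0.99,-0.8,-0.115,0,0,-1,1,0.99,-0.8,-0.115,0,0,-1,1,0.99,-0.8,-0.115,0,0,-1,1,0.99,-0.8,-0.115,0,0,-1,1,0.99,-0.8,-0.115,0,0,-1,1]
}}

```text
time: 1.15
position: [0.4413, -0.248, 0.257]
tool_rot: [2.32, 2.118, -0.001]
ft_force: [-0.6, 0.2, 0.2]
grip_width: 1.001
grip_force: 0.0
```

Run:
```python
from go import *
w=grab('wrist','w1.png');s=w['state'];print(s['position'],s['tool_rot'],abs(s['qd']).max())
print(proj(w,[[.542,-.1442,.101],[.539,-.278,.101],[.4436,-.2737,.101],[.4467,-.1411,.101]]))
G=tool(.985,.42); g=np.array([.4973,.215,.103]); tcp=g+G[:,2]*.0187; pre=tcp-G[:,2]*.08
step(pre,G)
```

```text
[ 0.44125975 -0.24795874  0.25698126] [ 2.31991342e+00  2.11800481e+00 -1.27770907e-03] 0.04246559076199524
[[389.398986    52.70688915]
 [388.01065753 213.38749191]
 [280.87536453 218.21891103]
 [270.23183329  60.02045019]]
mm 456.0971362292533 deg 36.95333369402132 row [1.4852, 0.0047, 0.3249, -0.0993, 0.3937, 0.4631]
```

View pics/w1.png

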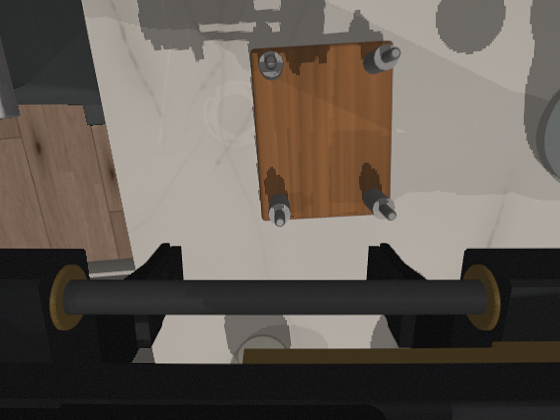

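The wrist view shows the deck with pin tips near (397,50), (391,215), (279,221), (269,61), a few px from prediction.

Run:
```python
from go import *
import pickle
w=pickle.load(open('pics/w1.png.pkl','rb'))
A=plane(w,[(397,50),(391,215),(279,221),(269,60)],.101);print(A.round(4),A.mean(0))
e=(A[0]+A[3]-A[1]-A[2])/2;print(np.linalg.norm(e),np.arctan2(e[1],e[0])); e=(A[0]+A[1]-A[2]-A[3])/2;print(np.linalg.norm(e),np.arctan2(e[1],e[0]))
```

```text
[[ 0.5481 -0.1427  0.101 ]
 [ 0.5416 -0.2797  0.101 ]
 [ 0.4417 -0.2761  0.101 ]
 [ 0.4457 -0.141   0.101 ]] [ 0.49428886 -0.20989477  0.101     ]
0.1361904568930815 1.5323862524852268
0.10119094908419117 -0.02631965496298467
```

>>> {"fn": "jog_arm", "kwargs": {
  "moves": [0.99,0,0.1,-0.09,0.36,0.42,1,0.99,0,0.1,-0.09,0.36,0.42,1,0.99,0,0.1,-0.09,0.36,0.42,1,0.99,0,0.1,-0.09,0.36,0.42,1,0.99,0,0.1,-0.09,0.36,0.42,1,0.99,0,0.1,-0.09,0.36,0.42,1,0.99,0,0.1,-0.09,0.36,0.42,1,0.99,0,0.1,-0.09,0.36,0.42,1]
}}

```text
time: 2.2
position: [0.4688, 0.0455, 0.2271]
tool_rot: [-2.539, -1.437, -0.502]
ft_force: [-1.7, 0.3, -0.2]
grip_width: 1.0
grip_force: 0.0
```

Run:
```python
from go import *
w=grab('wrist','w2.png')
G=tool(.985,.42); g=np.array([.4973,.215,.103]); tcp=g+G[:,2]*.0187; pre=tcp-G[:,2]*.08
step(pre,G)
```

```text
mm 163.9164710480014 deg 3.2124530940749643 row [0.3313, -0.215, 0.3775, -0.0093, 0.0326, 0.0414]
```

View pics/w2.png

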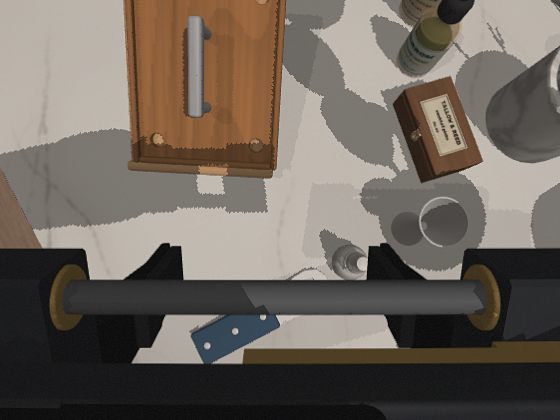

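The tray shows upright: bar's top face from (195,17) to (195,116), low holes at (158,139) and (256,146).

Run:
```python
from go import *
import pickle
w=pickle.load(open('pics/w2.png.pkl','rb'))
g=np.array([.4973,.215,.103])
for h in (.965,.985,1.005):
  G=tool(h,.42)
  print(h,proj(w,[g+G@[a,0,-.007] for a in (.04,-.04)]).round(1).tolist(), proj(w,[g+G@[-.068,b,.045] for b in (-.05,.05)]).round(1).tolist())
# mask of bar
im=cv2.cvtColor(w['pixels'],cv2.COLOR_RGB2HSV)[5:125,165:240]
m=((im[...,1]<60)&(im[...,2]>95)).astype(np.uint8);n,l,st,c=cv2.connectedComponentsWithStats(m)
i=1+st[1:,4].argmax();print(st[i]+[165,5,0,0,0],cv2.minAreaRect(np.argwhere(l==i)[:,::-1].astype(np.float32)))
```

```text
0.965 [[198.0, 16.8], [197.8, 118.0]] [[160.0, 139.8], [257.5, 145.8]]
0.985 [[197.1, 16.7], [198.7, 118.1]] [[160.8, 140.8], [258.4, 144.9]]
1.005 [[196.3, 16.7], [199.6, 118.1]] [[161.6, 141.8], [259.3, 144.0]]
[ 188   15   14  103 1397] ((29.5, 61.0), (102.0, 13.0), 90.0)
```

Run:
```python
from go import *
G=tool(.967,.42); g=np.array([.4973,.215,.103])-.0015*G[:,1]; tcp=g+G[:,2]*.0187
for b in (.08,0): step(tcp-G[:,2]*b,G)
```

```text
mm 164.78085273101613 deg 4.065919461585871 row [0.3317, -0.2215, 0.3776, -0.016, 0.0326, 0.0572]
mm 228.058896262991 deg 4.065919461585871 row [0.3406, -0.2168, 0.6441, -0.016, 0.0326, 0.0572]
```

>>> {"fn": "jog_arm", "kwargs": {
  "moves": [0.332,-0.222,0.378,-0.016,0.033,0.057,1,0.332,-0.222,0.378,-0.016,0.033,0.057,1,0.332,-0.222,0.378,-0.016,0.033,0.057,1,0.332,-0.222,0.378,-0.016,0.033,0.057,1,0.334,-0.22,0.46,-0.016,0.033,0.057,1,0.336,-0.219,0.54,-0.016,0.033,0.057,1,0.34,-0.217,0.62,-0.016,0.033,0.057,1,0.341,-0.217,0.644,-0.016,0.033,0.057,1]
}}

```text
time: 3.25
position: [0.4997, 0.2227, 0.0849]
tool_rot: [-2.563, -1.347, -0.544]
ft_force: [-1.0, -0.1, -0.1]
grip_width: 0.998
grip_force: 0.0
```

>>> {"fn": "jog_arm", "kwargs": {
  "moves": [0,0,0,0,0,0,-1,0,0,0,0,0,0,-1,0,0,0,0,0,0,-1,0,0,0,0,0,0,-1,0,0,0,0,0,0,-1,0,0,0,0,0,0,-1,0,0,0,0,0,0,-1,0,0,0,0,0,0,-1],
  "newtons": 30
}}

```text
time: 4.25
position: [0.4995, 0.2241, 0.0859]
tool_rot: [-2.562, -1.351, -0.546]
ft_force: [-0.2, -0.3, 0.1]
grip_width: 0.175
grip_force: 0.0
```

Run:
```python
from go import *
s=ctrl.get_state();print(s['grip_width'],s['grip_force'],s['ft_force'],s['torque'])
M=R.from_rotvec(s['tool_rot']).as_matrix();p=s['position'];print(p,M.T@tool(.967,.42))
step(p+[-.01,-.02,.04],M); step(p+[-.02,-.04,.16],tool(.967))
```

```text
0.17507657494041973 0.0 [-0.16576225 -0.33312438  0.13941339] [-0.37744603  0.20674788  0.00317711]
[0.49953798 0.22414338 0.08586011] [[ 9.99994414e-01 -3.34132784e-03 -8.12497937e-05]
 [ 3.34141650e-03  9.99993794e-01  1.11673954e-03]
 [ 7.75178966e-05 -1.11700480e-03  9.99999373e-01]]
mm 45.82575694955841 deg 0.0 row [-0.013, 0.0102, -0.1519, 0.0, 0.0, 0.0]
mm 166.13247725836152 deg 24.069609738452233 row [0.0827, 0.0205, -0.5472, -0.0004, -0.4011, 0.0034]
```

Width 0.175 is 15 mm, still closing; wait a few rows within the lifting call.

>>> {"fn": "jog_arm", "kwargs": {
  "moves": [0,0,0,0,0,0,-1,0,0,0,0,0,0,-1,0,0,0,0,0,0,-1,0,0,0,0,0,0,-1,0,0,0,0,0,0,-1,0,0,-0.02,0,0,0,-1,0,0,-0.05,0,0,0,-1,0,0,-0.1,0,0,0,-1],
  "newtons": 40
}}

```text
time: 5.25
position: [0.4915, 0.214, 0.1132]
tool_rot: [-2.561, -1.352, -0.544]
ft_force: [0.0, 0.1, -3.1]
grip_width: 0.127
grip_force: 40.0
```

Run:
```python
from go import *
s=ctrl.get_state();p=s['position'];print(p,s['ft_force'])
step(p+[-.01,-.05,.11],tool(.967))
step([.48,.14,.24],tool(.967))
```

```text
[0.4914951  0.21398133 0.11323326] [ 0.04495701  0.13930523 -3.13492985]
mm 121.24355652982136 deg 24.009302746436237 row [0.0063, 0.0661, -0.3987, -0.0019, -0.4001, 0.0041]
mm 147.22492829899298 deg 24.009302746436237 row [-0.0338, 0.107, -0.4777, -0.0019, -0.4001, 0.0041]
```

>>> {"fn": "jog_arm", "kwargs": {
  "moves": [0,0,-0.1,0,0,0,-1,0,0.02,-0.2,0,-0.03,0,-1,0,0.04,-0.28,0,-0.12,0,-1,0,0.06,-0.34,0,-0.22,0,-1,-0.02,0.08,-0.4,0,-0.32,0,-1,-0.03,0.1,-0.45,0,-0.4,0,-1,-0.034,0.107,-0.478,-0.002,-0.4,0.004,-1,-0.034,0.107,-0.478,-0.002,-0.4,0.004,-1]
}}

```text
time: 6.25
position: [0.4805, 0.1396, 0.2402]
tool_rot: [2.782, 1.457, 0.004]
ft_force: [0.3, -0.7, -3.5]
grip_width: 0.125
grip_force: 40.0
```

Run:
```python
from go import *
s=ctrl.get_state();print(s['position'],s['ft_force'],s['torque'],s['grip_width'],s['grip_force'])
w=grab('wrist','w3.png')
step([.485,-.08,.26],tool(1.3)); step([.4943,-.2099,.21],tool(1.535))
```

```text
[0.48049205 0.13964109 0.24017325] [ 0.26318055 -0.68348199 -3.47997649] [-0.03398253 -0.05882173  0.01095479] 0.12501441029541402 39.99963987618685
mm 220.47659531443753 deg 19.202926518336415 row [-0.5922, 0.4299, -0.0672, 0.002, -0.0009, -0.32]
mm 350.95194893907484 deg 32.66725142878804 row [-0.9307, 0.7017, 0.0996, 0.0021, -0.0006, -0.5444]
```

View pics/w3.png

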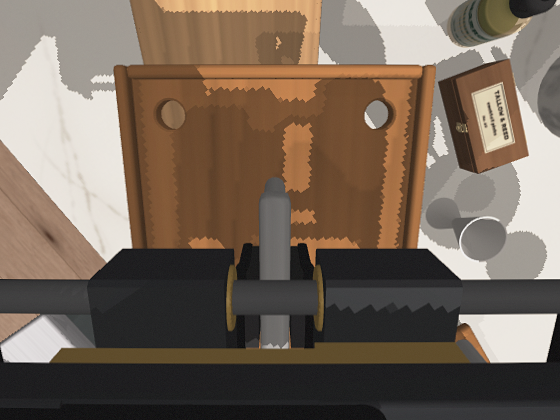

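The level tray is held, with its far holes at (173,114) and (378,114).

Run:
```python
from go import *
import pickle
w=pickle.load(open('pics/w3.png.pkl','rb'));T=np.array(w['tool_from_camera'])
k,d=K(w)
a=cv2.cvtColor(w['pixels'],cv2.COLOR_RGB2HSV)
uv=np.array([[173,114.],[378,114]])
p=cv2.undistortPoints(uv.reshape(-1,1,2),k,d).reshape(-1,2)
v=np.c_[p[:,0],-p[:,1],-np.ones(2)]@T[:3,:3].T;c=T[:3,3]
for z in (.0223,.0263,.0303): print(z,(c+v*((z-c[2])/v[:,2])[:,None]).round(4).tolist())
cv2.imwrite('pics/c3.png',cv2.resize(w['pixels'][55:160,110:440,::-1],None,fx=2.4,fy=2.4,interpolation=cv2.INTER_CUBIC))
```

```text
0.0223 [[0.0672, -0.0492, 0.0223], [0.0671, 0.0497, 0.0223]]
0.0263 [[0.0671, -0.0502, 0.0263], [0.067, 0.0508, 0.0263]]
0.0303 [[0.0671, -0.0513, 0.0303], [0.067, 0.0519, 0.0303]]
```

View pics/c3.png

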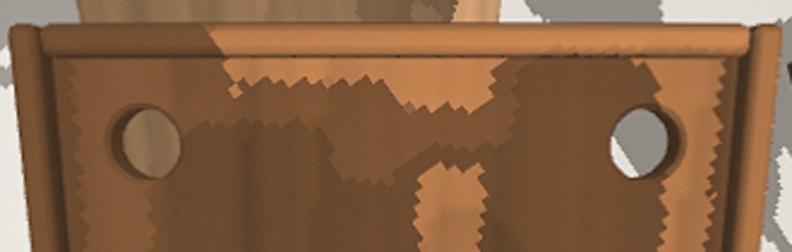

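>>> {"fn": "jog_arm", "kwargs": {
  "moves": [-0.15,0.1,-0.067,0,0,0,-1,-0.3,0.2,-0.067,0,0,-0.1,-1,-0.45,0.33,-0.067,0,0,-0.2,-1,-0.59,0.43,-0.067,0,0,-0.3,-1,-0.7,0.52,-0.067,0,0,-0.4,-1,-0.8,0.6,-0.067,0,0,-0.48,-1,-0.88,0.66,-0.067,0,0,-0.545,-1,-0.93,0.7,-0.067,0.002,-0.0006,-0.545,-1]
}}

```text
time: 7.3
position: [0.4938, -0.2106, 0.2597]
tool_rot: [-2.262, -2.179, 0.0]
ft_force: [0.2, -0.1, -3.0]
grip_width: 0.128
grip_force: 40.0
```

>>> {"fn": "jog_arm", "kwargs": {
  "moves": [0.006,0.002,0.1,0,0,-0.005,-1,0.006,0.002,0.2,0,0,-0.005,-1,0.006,0.002,0.28,0,0,-0.005,-1,0.006,0.002,0.33,0,0,-0.005,-1,0.006,0.002,0.355,0,0,-0.005,-1,0.006,0.002,0.366,0,0,-0.005,-1,0.006,0.002,0.366,0,0,-0.005,-1,0.006,0.002,0.366,0,0,-0.005,-1]
}}

```text
time: 8.3
position: [0.496, -0.2073, 0.151]
tool_rot: [2.253, 2.188, 0.001]
ft_force: [0.1, -0.5, -3.5]
grip_width: 0.129
grip_force: 40.0
```

Run:
```python
from go import *
w=grab('wrist','w4.png');s=w['state'];print(s['position'],s['tool_rot'],s['ft_force'])
M=R.from_rotvec(s['tool_rot']).as_matrix()
# predicted pin tops if pins exactly under the tray holes
P=[s['position']+M@[.067,b,0] for b in (-.05,.05)]
for q in P:q[2]=.101
print(proj(w,P),proj(w,[s['position']+M@[.067,b,.021] for b in (-.05,.05)]))
cv2.imwrite('pics/c4.png',cv2.resize(w['pixels'][55:175,110:440,::-1],None,fx=2.4,fy=2.4,interpolation=cv2.INTER_CUBIC))
```

```text
[ 0.49597515 -0.20729368  0.15104957] [2.25263713e+00 2.18844194e+00 5.66786047e-04] [ 0.06583907 -0.46050421 -3.54235278]
[[185.84968606 114.03650566]
 [366.20723239 113.82371441]] [[172.07964512 115.22102016]
 [380.6796195  114.98044055]]
```

View pics/c4.png

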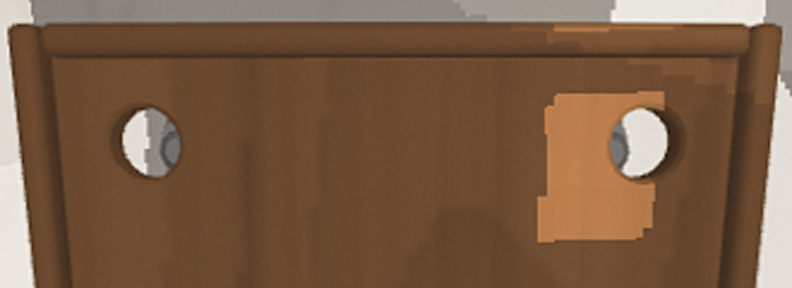

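Through the holes the pin tips centre near (185,117) and (363,118) against expected (186,114), (366,114): shift about −2 mm x, −1.3 mm y in tool axes.

>>> {"fn": "jog_arm", "kwargs": {
  "moves": [-0.006,-0.004,0,0,0,0,-1,-0.006,-0.004,0.01,0,0,0,-1,-0.006,-0.004,0.02,0,0,0,-1,-0.006,-0.004,0.03,0,0,0,-1,-0.006,-0.004,0.035,0,0,0,-1,-0.006,-0.004,0.035,0,0,0,-1,-0.006,-0.004,0.035,0,0,0,-1,-0.006,-0.004,0.035,0,0,0,-1]
}}

```text
time: 9.35
position: [0.4943, -0.2089, 0.14]
tool_rot: [2.253, 2.189, 0.0]
ft_force: [0.3, -0.1, -3.7]
grip_width: 0.125
grip_force: 40.0
```

Run:
```python
from go import *
w=grab('wrist','w5.png');s=w['state'];print(s['position'],s['tool_rot'],s['ft_force'])
M=R.from_rotvec(s['tool_rot']).as_matrix()
P=[s['position']+M@[.067,b,0] for b in (-.05,.05)]
for q in P:q[2]=.101
print((proj(w,P)-[110,55])*2.4)
cv2.imwrite('pics/c5.png',cv2.resize(w['pixels'][55:175,110:440,::-1],None,fx=2.4,fy=2.4,interpolation=cv2.INTER_CUBIC))
```

```text
[ 0.49434871 -0.20892522  0.1399844 ] [2.25317500e+00 2.18924520e+00 9.50939131e-05] [ 0.29519538 -0.05127609 -3.73478945]
[[170.74167789 142.73782379]
 [627.08880707 142.20926906]]
```

View pics/c5.png

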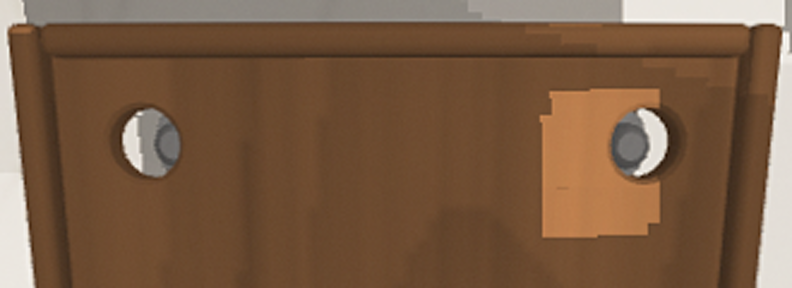

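Pins are now centred to about 0.5 mm (tips at (172,143) and (631,145) vs expected (171,143), (627,142)). Lower gently.

>>> {"fn": "jog_arm", "kwargs": {
  "moves": [-0.001,0.001,0.008,0,0,0,-1,-0.001,0.001,0.016,0,0,0,-1,-0.001,0.001,0.024,0,0,0,-1,-0.001,0.001,0.032,0,0,0,-1,-0.001,0.001,0.04,0,0,0,-1,-0.001,0.001,0.045,0,0,0,-1,-0.001,0.001,0.045,0,0,0,-1,-0.001,0.001,0.045,0,0,0,-1]
}}

```text
time: 10.4
position: [0.4946, -0.2092, 0.1265]
tool_rot: [-2.253, -2.189, -0.0]
ft_force: [-0.8, -0.2, -3.2]
grip_width: 0.126
grip_force: 40.0
```

>>> {"fn": "jog_arm", "kwargs": {
  "moves": [0,0,0.006,0,0,0,-1,0,0,0.012,0,0,0,-1,0,0,0.018,0,0,0,-1,0,0,0.024,0,0,0,-1,0,0,0.03,0,0,0,-1,0,0,0.036,0,0,0,-1,0,0,0.04,0,0,0,-1,0,0,0.04,0,0,0,-1]
}}

```text
time: 11.4
position: [0.4945, -0.2091, 0.1142]
tool_rot: [-2.253, -2.189, 0.0]
ft_force: [-1.4, 0.7, -4.0]
grip_width: 0.126
grip_force: 40.0
```

>>> {"fn": "jog_arm", "kwargs": {
  "moves": [0,0,0.003,0,0,0,-1,0,0,0.006,0,0,0,-1,0,0,0.009,0,0,0,-1,0,0,0.012,0,0,0,-1,0,0,0.015,0,0,0,-1,0,0,0.016,0,0,0,-1,0,0,0.016,0,0,0,-1,0,0,0.016,0,0,0,-1]
}}

```text
time: 12.4
position: [0.4946, -0.2092, 0.1096]
tool_rot: [-2.253, -2.189, -0.0]
ft_force: [-0.3, 0.3, -4.2]
grip_width: 0.128
grip_force: 40.0
```

>>> {"fn": "jog_arm", "kwargs": {
  "moves": [0,0,0.002,0,0,0,-1,0,0,0.004,0,0,0,-1,0,0,0.006,0,0,0,-1,0,0,0.008,0,0,0,-1,0,0,0.01,0,0,0,-1,0,0,0.01,0,0,0,-1,0,0,0.01,0,0,0,-1,0,0,0.01,0,0,0,-1]
}}

```text
time: 13.4
position: [0.4946, -0.2092, 0.1066]
tool_rot: [-2.253, -2.189, -0.0]
ft_force: [-1.0, -0.0, -2.6]
grip_width: 0.128
grip_force: 40.0
```

>>> {"fn": "jog_arm", "kwargs": {
  "moves": [0,0,0.001,0,0,0,-1,0,0,0.002,0,0,0,-1,0,0,0.003,0,0,0,-1,0,0,0.004,0,0,0,-1,0,0,0.005,0,0,0,-1,0,0,0.005,0,0,0,-1,0,0,0.005,0,0,0,-1,0,0,0.005,0,0,0,-1]
}}

```text
time: 14.4
position: [0.4945, -0.2092, 0.1057]
tool_rot: [2.253, 2.189, -0.001]
ft_force: [-3.3, 0.6, 5.9]
grip_width: 0.13
grip_force: 40.0
```

>>> {"fn": "jog_arm", "kwargs": {
  "moves": [0,0,0,0,0,0,0,0,0,0,0,0,0,0,0,0,0,0,0,0,0,0,0,0,0,0,0,0,0,0,0,0,0,0,0,0,0,0,0,0,0,0,0,0,0,0,0,0,0,0,0,0,0,0,0,0]
}}

```text
time: 15.4
position: [0.4946, -0.2092, 0.1051]
tool_rot: [-2.253, -2.189, -0.0]
ft_force: [0.8, -0.2, 0.4]
grip_width: 0.498
grip_force: 0.0
```

>>> {"fn": "jog_arm", "kwargs": {
  "moves": [0,0,-0.02,0,0,0,0,0,0,-0.06,0,0,0,0,0,0,-0.12,0,0,0,0,0,0,-0.2,0,0,0,0,0,0,-0.3,0,0,0,0,0,0,-0.4,0,0,0,0,0,0,-0.45,0,0,0,0,0,0,-0.45,0,0,0,0]
}}

```text
time: 16.4
position: [0.4952, -0.2094, 0.2414]
tool_rot: [2.252, 2.188, 0.001]
ft_force: [-0.4, 0.6, -0.0]
grip_width: 0.504
grip_force: 0.0
```

Run:
```python
from go import *
w=grab('wrist','w6.png');s=w['state'];print(s['position'],s['grip_width'],s['ft_force'])
b=grab('scene','s6.png')
c=cv2.resize(b['pixels'][165:290,215:375,::-1],(560,420),interpolation=cv2.INTER_CUBIC)
d=cv2.resize(w['pixels'][:,:,::-1],(240,180)); o=np.zeros((420,800,3),np.uint8);o[:,:560]=c;o[:180,560:]=d;cv2.imwrite('pics/c6.png',o)
```

```text
[ 0.49521714 -0.20938483  0.24138972] 0.5042922815267066 [-0.37729683  0.59058449 -0.03547981]
```

View pics/c6.png

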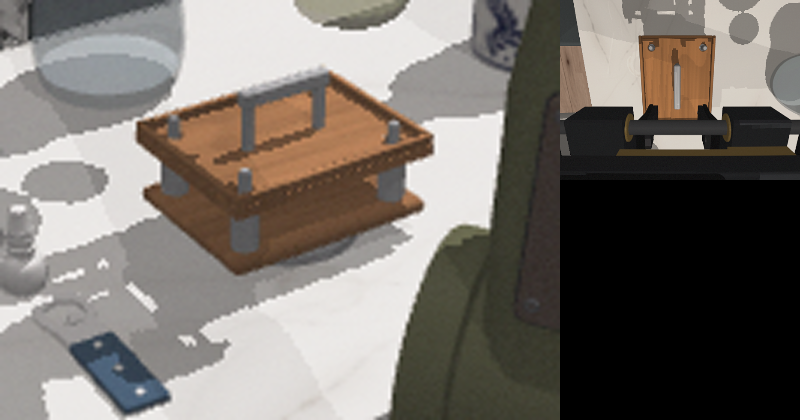

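The tray lies flat on the shoulders with the pins standing through its holes (crop pixels (174,125), (245,180), (393,130)), and the gripper is clear.

```bash
python3 -c "
from bench import ctrl
print(ctrl.close_job())"
```

```text
the job is handed in; nothing more can be done
None
```

I stacked the tray on the stand and let go. In the last picture it looks level on the shoulders, with the three visible pins through their holes. The gripper is clear, and I handed the job in at about 16.5 s without seeing a verdict.

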